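Strip two piles of tube-bender tooling into their storage places

ROBOT

A 6-joint arm with a two-finger parallel gripper is mounted at the origin on the work surface. World frame = base frame: x ahead of the robot, y to its left, z up, the work surface at z = 0. Lengths are in mm, angles in rad, forces in N, time in s.
With the tool pointing down it reaches from about 275 to 750 mm from the base axis. Payload 10.2 kg.
Tool frame: the origin (TCP) lies between the finger pads; the fingertips stand 8 mm ahead of it and the grasp point (between the pads) lies 11 mm behind it; z points along the fingers, x is the direction in which the jaws open and shut, and the axes are right-handed (so a half turn about z gives the same grasp; the last joint's range is limited). The gripper opens to 85 mm and grips with 20 to 120 N. Pads are 22 mm wide; open, the fingers measure 114 mm over their backs; the gripper's body (76 mm by 85 mm) begins 54 mm behind the grasp point. The pads swing forward as they close: fully open they stand 13 mm farther back than shut.
Start: joints at [-1.367, 0.313, 1.498, -0, 1.331, -0.223], TCP at [217.317, -477.917, 239.294] pointing down, gripper open.
Joint ranges: [-2.94, 2.94], [-0.97, 2.17], [0.19, 2.56], [-1.23, 4.37], [0.02, 3.11], [-2.88, 2.88]. Speed limits (rad/s): [2.39, 2.39, 3.01, 3.14, 3.14, 3.14].

INTERFACE

Orientations are given as a unit quaternion [w, x, y, z].
In Python, from rig import sense, eyes, ctrl gives the robot as it stands.
- The arm moves only by the tool move_arm, never from a script. Its argument "rows" is a list that holds one entry, the list of rows, each a list of 5 numbers: the shift along the tool's x, y, z in mm, then the turn about the tool's z in units of 6 degrees (1.0 is 6 degrees), then the gripper command: -1 is shut, 1 is fully open, values between are in proportion. In form: [[[dx, dy, dz, roll, jaw], ...]]. A call has 1 to 12 rows; each row is the pose to reach, as a shift and turn from the pose measured when the call began, along the tool's axes at that moment; what a row does not reach only later rows make up. A row lasts 1/8 s, in which the tool goes at most 62.5 mm and 10.7 degrees, less where a joint would pass 70% of its speed; a pose out of reach is approached as far as the arm can. A call with a gripper value outside its range is refused whole. The fingers move at their own pace and stop on an object; "squeeze" is the grip in N (left out, the last holds). Time passes only in rows, so rows that repeat a pose let the fingers close. It gives the time, the measured TCP pose, the force and the opening at its end, in the units of the state.
- sense(): the state, without advancing time (a new reading comes with each control period).
- eyes.capture(name): name is "side" or "top"; returns a dict with "color" (384x512x3 uint8, blue, green, red), "vertical_fov" (degrees; the focal length in pixels is half the picture's height over the tangent of half this angle, whatever the lens; pixels are square), "cx", "cy" (the principal point, pixels), "xyz" and "attitude" of the camera in the world. Camera axes: x right, y down, z forward; pixel columns grow to the right and rows downward; lengths in mm; the calibration is good to about 2 mm. A picture is of the moment at which its call begins. There is no depth.
- ctrl.finish_job(): hands the job in, once; it reports no verdict.
The state is a dict: "time_s": time; "joints": joint angles; "dq": joint speeds; "tau": joint torques, N m; "eef_pos": TCP position; "ee_rot": TCP orientation; "force": force on the tool from outside, world axes, zero at the start; "wrist_torque": the same for the moment, N m; "grip_width": opening from 0.0 (shut) to 1.0 (fully open).
Only numpy, scipy, OpenCV 4.12 (cv2) and the standard library are available. Lean on these libraries where they do the work, as an engineer would, in place of code of your own. Each camera call takes 0.05 s, during which the arm holds its last target. There are 200 camera calls.

TASK

Take the two piles of tube-bender tooling apart and put every part away the same way up, lying flat on its own place: the square block inside the square tray, the grooved roller inside the large round tray, the hexagonal collar inside the hexagonal tray, the ring over the post of the post stand, and the small round bush inside the small round tray. Set each part down; do not drop it.

Things in the scene. Friction and masses are not known exactly. Their poses are not given: they have to be found in the camera images.
- block: Square aluminium die block, 60 x 60 mm, 34 mm high, with a channel 10 mm high and 6 mm deep along the middle of its two x faces (the y faces are plain) and a dark bore mark on top. Starts on the table as the foot of one of the two piles; either the hexagonal collar (with the bush on it) or the ring lies on it. Origin: centre of the underside, z up through the bore axis. x and y are square to its sides.
- roller: Round aluminium bending roller, 62 mm in diameter, 34 mm high, with a groove 10 mm high and 6 mm deep round its waist. Starts on the table as the foot of the other pile, with the ring or the hexagonal collar on it. Origin: centre of the underside, z up through the bore axis.
- hexcollar: Hexagonal steel collar, 46 mm across flats (53 mm across corners), 30 mm high, lying on the block or the roller. The small bush always lies on it at the start. Origin: centre of the underside, z up through the bore axis. x is square to one pair of flats; the other pairs are at 60 degree steps.
- spacer: Plain steel ring, 44 mm outside, 26 mm clear bore right through, 30 mm high, lying on the roller or the block. Origin: centre of the underside, z up through the bore axis.
- bush: Small round steel bush, 26 mm in diameter, 30 mm high, with a dark bore mark on top; lies on top of the hexagonal collar, as the top of the pile of three. Origin: centre of the underside, z up through the bore axis.
- square_tray: Square tray, grey-painted sheet steel with a 4 mm thick floor and a low rim whose top is 9 mm above the table: 82 x 82 mm inside, 90 x 90 mm outside. Place of the block, which fits in with its sides roughly along the tray's. Fixed to the table. Origin: centre of its underside on the table, z up; its floor is 4 mm above that. x and y are square to its sides.
- large_tray: Large round tray, grey-painted sheet steel with a 4 mm thick floor and a low rim whose top is 9 mm above the table: 84 mm inside diameter, 92 mm outside. Place of the roller. Fixed to the table. Origin: centre of its underside on the table, z up; its floor is 4 mm above that.
- hex_tray: Hexagonal tray, grey-painted sheet steel with a 4 mm thick floor and a low rim whose top is 9 mm above the table: 66 mm across flats inside, 74 mm outside. Place of the hexagonal collar, which fits in at any yaw. Fixed to the table. Origin: centre of its underside on the table, z up; its floor is 4 mm above that.
- post_stand: Round grey steel disc 64 mm in diameter and 4 mm thick, without rim, with an upright post 10 mm in diameter at its centre, whose top is 24 mm above the table. Place of the ring, which goes over the post down onto the disc. Fixed to the table. Origin: centre of its underside on the table, z up; its floor is 4 mm above that.
- small_tray: Small round tray, grey-painted sheet steel with a 4 mm thick floor and a low rim whose top is 9 mm above the table: 46 mm inside diameter, 54 mm outside. Place of the bush. Fixed to the table. Origin: centre of its underside on the table, z up; its floor is 4 mm above that.
Not all that is in view belongs to the job. Leave any purple or turquoise look-alike of the bush alone.

How it is judged (in metres and radians):
At the end, for the whole second after the job is handed in: Every part is at rest, upright (tilt under 0.1 rad) and on the floor of its own place (underside 1 to 7 mm above the table), its centre within 17 mm (block), 13 mm (roller, hexagonal collar), 10 mm (ring) or 12 mm (bush) of the centre of that place (horizontal distance between block and square_tray below 0.017 m and z of block in the frame of square_tray between 0.001 and 0.007 m and angle between each of block, roller, hexcollar, spacer, bush's own z axis and vertical below 0.1 rad and linear speed of each of block, roller, hexcollar, spacer, bush below 0.02 m/s and angular speed of each of block, roller, hexcollar, spacer, bush below 0.2 rad/s and horizontal distance between roller and large_tray below 0.013 m and z of roller in the frame of large_tray between 0.001 and 0.007 m and horizontal distance between hexcollar and hex_tray below 0.013 m and z of hexcollar in the frame of hex_tray between 0.001 and 0.007 m and horizontal distance between spacer and post_stand below 0.01 m and z of spacer in the frame of post_stand between 0.001 and 0.007 m and horizontal distance between bush and small_tray below 0.012 m and z of bush in the frame of small_tray between 0.001 and 0.007 m); the robot touches nothing.
It fails at once if the block is dropped or thrown onto its place (faster than 0.7 m/s within 50 mm of it: a fall of more than about 25 mm) (linear speed of block above 0.7 m/s and distance between block and square_tray below 0.05 m).
It fails at once if the roller is dropped or thrown onto its place (faster than 0.7 m/s within 50 mm of it: a fall of more than about 25 mm) (linear speed of roller above 0.7 m/s and distance between roller and large_tray below 0.05 m).
It fails at once if the hexcollar is dropped or thrown onto its place (faster than 0.7 m/s within 50 mm of it: a fall of more than about 25 mm) (linear speed of hexcollar above 0.7 m/s and distance between hexcollar and hex_tray below 0.05 m).
It fails at once if the spacer is dropped or thrown onto its place (faster than 0.7 m/s within 50 mm of it: a fall of more than about 25 mm) (linear speed of spacer above 0.7 m/s and distance between spacer and post_stand below 0.05 m).
It fails at once if the bush is dropped or thrown onto its place (faster than 0.7 m/s within 50 mm of it: a fall of more than about 25 mm) (linear speed of bush above 0.7 m/s and distance between bush and small_tray below 0.05 m).
It also fails if it takes over 102 s, if anything falls off the work surface, if the arm or the gripper's body presses on something with over 40 N, if the wrist force passes 120 N, or if a joint passes its speed limit or range.

## Working session

There is one attempt and no reset: what is moved stays moved. The work goes in short steps, Python scripts to look and compute and a tool call to move; the robot and the scene stay as the last step left them, time stands still between calls to the robot, and variables do not carry over. Pictures are saved under pics/ and viewed, about 12 in all and at most 16, crops included, and the job is handed in when it is done.

Besides the shell and the picture viewer there is one more tool, called after "Call:" as name(argument=value, ...) on one line, values as JSON. move_arm: Moves the arm, as the interface text tells. Its arguments: {"type":"object","properties":{"rows":{"type":"array","items":{"type":"array","items":{"type":"array","items":{"type":"number"}}}},"squeeze":{"type":"number"}},"required":["rows"]}

```bash
mkdir -p pics; ls
python3 - <<'E'
from rig import sense, eyes
import cv2
s=sense(); print(s)
for n in("side","top"):
    c=eyes.capture(n); cv2.imwrite(f"pics/{n}0.png",c["color"]); print({k:v for k,v in c.items() if k!="color"})
E
```

```text
pics
{'time_s': 0.0, 'joints': array([-1.36739932e+00,  3.13438189e-01,  1.49844204e+00,  5.56720900e-06,
        1.33099470e+00, -2.23404461e-01]), 'dq': array([ 0.00109259,  0.0013947 , -0.00125776, -0.00069672, -0.00061621,
        0.00118496]), 'tau': array([-5.41831378e-04, -4.12268364e+01, -2.59746355e+01, -2.04718708e-04,
        4.14494236e-03,  7.09094888e-05]), 'eef_pos': array([ 217.26645225, -477.66138993,  238.73924766]), 'ee_rot': array([-4.59757472e-04,  8.40820888e-01, -5.41313054e-01, -4.46864020e-04]), 'force': array([1.78727781, 1.15397131, 1.11191986]), 'wrist_torque': array([ 0.08417699,  0.01027698, -0.00571812]), 'grip_width': 1.0005919280212312}
{'vertical_fov': 45.93704458424279, 'cx': 248.6804101815462, 'cy': 194.32755629663168, 'xyz': array([ 340.74508335, -547.54552568,  730.32791473]), 'attitude': array([-0.33948844,  0.92462184, -0.16151419,  0.06111638])}
{'vertical_fov': 52.00486389870825, 'cx': 261.41506541542657, 'cy': 186.39769355974195, 'xyz': array([406.4466749 ,  -8.19122533, 944.87934092]), 'attitude': array([ 0.05266498, -0.69885987,  0.71145979, -0.05144164])}
```

View pics/top0.png

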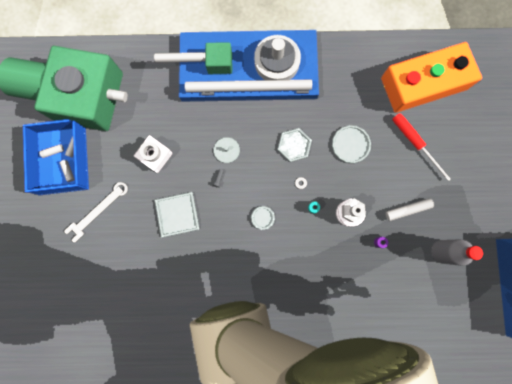

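View pics/side0.png

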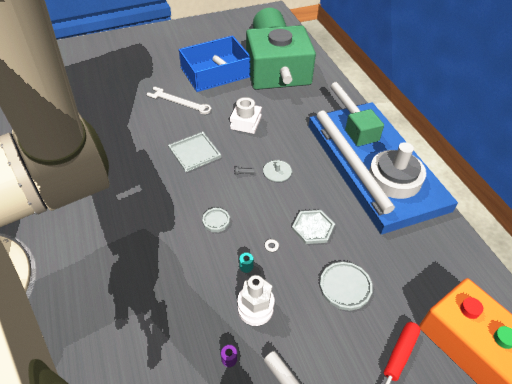

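Top view: block with ring at (152,153); roller, collar and bush at (350,211). Trays: square (177,214), post (227,150), hex (293,145), large (351,144), small (262,217). The turquoise look-alike is at (314,207), close to the roller pile.

```bash
cat > h.py <<'E'
import numpy as np, cv2
from scipy.spatial.transform import Rotation as R
from rig import sense, eyes
def rot(q): return R.from_quat([q[1],q[2],q[3],q[0]])
def ray(c,p):
    f=c["color"].shape[0]/2/np.tan(np.radians(c["vertical_fov"]/2))
    return rot(c["attitude"]).apply([(p[0]-c["cx"])/f,(p[1]-c["cy"])/f,1])
def onz(c,p,z):
    d=ray(c,p); return c["xyz"]+d*(z-c["xyz"][2])/d[2]
def proj(c,P):
    f=c["color"].shape[0]/2/np.tan(np.radians(c["vertical_fov"]/2))
    v=rot(c["attitude"]).inv().apply(np.array(P)-c["xyz"]); return f*v[:2]/v[2]+[c["cx"],c["cy"]]
def tri(c1,p1,c2,p2):
    a,b=ray(c1,p1),ray(c2,p2); t=np.linalg.lstsq(np.c_[a,-b],c2["xyz"]-c1["xyz"],rcond=None)[0]
    u,v=c1["xyz"]+t[0]*a,c2["xyz"]+t[1]*b; return (u+v)/2,np.linalg.norm(u-v)
def blobs(c,vmin=120,smax=60,amin=60):
    h=cv2.cvtColor(c["color"],cv2.COLOR_BGR2HSV)
    m=((h[...,2]>vmin)&(h[...,1]<smax)).astype(np.uint8)
    return [k for k in cv2.findContours(m,cv2.RETR_EXTERNAL,cv2.CHAIN_APPROX_NONE)[0] if cv2.contourArea(k)>amin]
E
python3 - <<'E'
from h import *
C={n:eyes.capture(n) for n in("top","side")}
for n,c in C.items():
    for k in blobs(c):
        if cv2.contourArea(k)>6000: continue
        M=cv2.moments(k); p=(M["m10"]/M["m00"],M["m01"]/M["m00"])
        r=cv2.minAreaRect(k); 
        W=np.array([onz(c,q[0],9)[:2] for q in k]).astype(np.float32); (wc,ws,wa)=cv2.minAreaRect(W)
        print(n,np.round(p,1),cv2.contourArea(k),"z9 box centre",np.round(wc,1),np.round(ws,1),round(wa,1))
a=C["top"]["color"]; b=C["side"]["color"]
g=lambda im,x,y,w,h,s:cv2.resize(im[y:y+h,x:x+w],(w*s,h*s),interpolation=cv2.INTER_CUBIC)
cv2.imwrite("pics/c.png",np.vstack([np.hstack([g(a,125,125,70,50,5),g(a,300,180,90,50,5)]),np.hstack([g(b,215,90,70,60,5),g(b,215,240,90,60,5)])]))
E
```

```text
top [ 61.1 357.2] 5513.5 z9 box centre [167.2 461.2] [137.8 258.1] 4.6
top [237.9 355.4] 4518.0 z9 box centre [172.4  35.7] [252.7 142.3] 89.0
top [206.2 283.4] 125.0 z9 box centre [319.2 124.8] [52.1 16.8] 9.8
top [ 65.  169.6] 89.5 z9 box centre [594.2 467.3] [52.5 13.5] 20.8
top [ 50.7 150.8] 139.0 z9 box centre [642.5 505.2] [17.8 55.9] 18.2
top [67.4 78.2] 500.5 z9 box centre [829.4 474.9] [66.1 63.5] 88.9
side [434.7 367. ] 1704.0 z9 box centre [ 712.4 -392.5] [ 82.2 111.1] 70.2
side [  6.9 363. ] 616.5 z9 box centre [  64.7 -157.4] [ 27.  117.5] 13.2
side [122.7 359.3] 5724.0 z9 box centre [ 267.5 -216.1] [112.2 239.4] 70.2
side [128.7 192.1] 104.5 z9 box centre [317.2 118.4] [52.  16.8] 12.4
side [ 30.9 164.6] 61.0 z9 box centre [125.9 271.3] [24.  43.6] 40.3
side [16.7 52.6] 937.5 z9 box centre [103.  792.3] [ 88.2 577. ] 9.0
```

View pics/c.png

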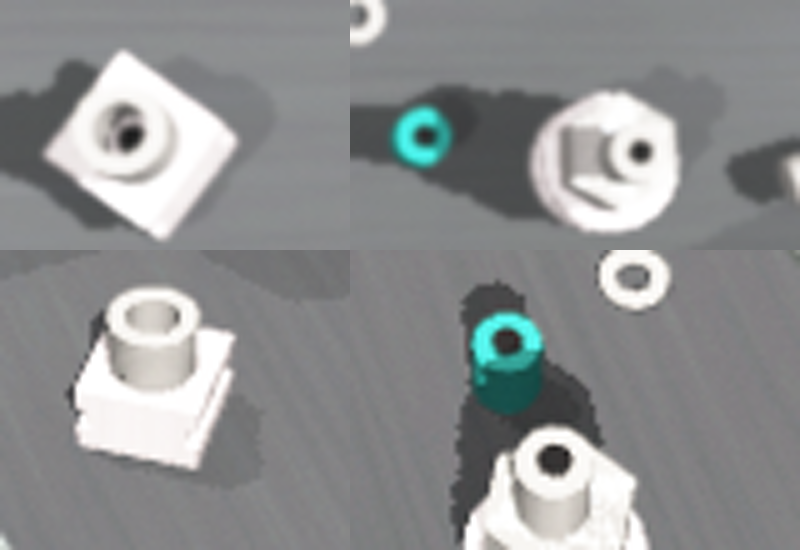

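The crops show the ring off-centre on the block, toward its upper-left corner. The bush sits to one side of the collar. Next I'll raise the mask threshold.

Run:
```python
from h import *
C={n:eyes.capture(n) for n in("top","side")}
for n,c in C.items():
    for k in blobs(c,155,60,80):
        if cv2.contourArea(k)>5000: continue
        W=np.array([onz(c,q[0],9)[:2] for q in k]).astype(np.float32); (wc,ws,wa)=cv2.minAreaRect(W)
        if not(250<wc[0]<750 and abs(wc[1])<400): continue
        M=cv2.moments(k); p=(M["m10"]/M["m00"],M["m01"]/M["m00"])
        (cc,cr)=cv2.minEnclosingCircle(W)
        print(n,np.round(p,1),cv2.contourArea(k),"centroid z9",np.round(onz(c,p,9)[:2],1),"box",np.round(wc,1),np.round(ws,1),round(wa,1),"circ",np.round(cc,1),round(cr,1))
# top faces: darker/lighter structure of piles
c=C["top"]
def dark(c,x,y,w,h,v):
    s=c["color"][y:y+h,x:x+w].max(2); m=(s<v).astype(np.uint8)
    for i,st in enumerate(cv2.connectedComponentsWithStats(m)[2:4][0]): print(st, np.round(cv2.connectedComponentsWithStats(m)[3][i]+[x,y],1))
print("bush bore top");dark(c,342,200,17,20,110)
print("bush bore side");dark(C["side"],247,275,17,16,110)
```

```text
top [262.8 217.5] 426.5 centroid z9 [470.7  -9.9] box [470.7 -10.2] [55.4 55.5] 43.8 circ [470.8  -9.1] 29.9
top [410.4 209.3] 387.5 centroid z9 [ 483.9 -361.3] box [ 484.3 -362.3] [ 22.3 114.7] 15.4 circ [ 482.2 -362.9] 57.6
top [351.1 212.2] 635.5 centroid z9 [ 479.4 -220. ] box [ 480.1 -218.7] [69.4 66.7] 89.0 circ [ 480.7 -220. ] 36.4
top [176.7 214.2] 1438.5 centroid z9 [482. 195.] box [482.7 195. ] [93.5 92.5] 11.5 circ [483.  196.2] 64.5
top [ 96.5 210.8] 702.0 centroid z9 [493.7 386.4] box [496.4 385.8] [ 40.4 181.5] 44.5 circ [494.6 384.8] 91.3
top [300.9 182.6] 112.0 centroid z9 [ 552.9 -102.9] box [ 552.  -103.2] [28.9 29.3] 88.3 circ [ 552.8 -102.8] 15.4
top [226.5 149.6] 523.0 centroid z9 [637.7  75.8] box [636.8  77. ] [63.5 65.1] 89.5 circ [637.6  76.1] 33.5
top [153.2 153.6] 792.0 centroid z9 [630.8 254.4] box [631.5 254.9] [78.1 67.6] 53.8 circ [631.5 254.9] 48.2
top [294.7 144.3] 789.0 centroid z9 [647.7 -90.8] box [648.9 -90.5] [85.3 75.8] 43.1 circ [648.  -90.5] 43.3
top [351.7 143.5] 1108.0 centroid z9 [ 647.1 -230. ] box [ 647.4 -230. ] [93.2 93.8] 61.2 circ [ 6
[... 698 characters left out ...]
30.1
side [277.1 170.3] 460.0 centroid z9 [633.5  71.8] box [634.2  72.3] [61.7 63.2] 14.7 circ [634.2  72.2] 32.6
side [194.5 150.9] 1154.5 centroid z9 [479.7 191.4] box [479.6 193. ] [93.2 98.7] 11.6 circ [478.9 194.2] 66.6
side [245.5 115.5] 809.0 centroid z9 [630.6 269.3] box [634.5 275.3] [131.3  73.1] 57.0 circ [636.1 272.1] 70.0
side [180.  100.3] 416.5 centroid z9 [493.9 380.9] box [492.8 383.8] [ 43.1 182.8] 43.8 circ [492.3 383.3] 91.9
bush bore top
[  0   0  17  20 331] [349.9 209.5]
[0 0 2 1 2] [342.5 200. ]
[14  9  3  3  7] [357.3 210. ]
bush bore side
[  0   0  17  16 214] [255.1 283.5]
[ 0  0  6  5 16] [248.6 276.2]
[12  0  5  4 11] [261.7 275.9]
[ 6  4  6  6 31] [255.5 281.4]
```

```bash
cat >> h.py <<'E'
def go(x,y,z,yaw=None):
    """shift in tool axes / roll units to reach world x,y,z with tool x along yaw (deg, mod 180)"""
    s=sense(); r=rot(s["ee_rot"]); d=r.inv().apply(np.array([x,y,z])-s["eef_pos"])
    X=r.apply([1,0,0]); y0=np.degrees(np.arctan2(X[1],X[0])); o=0
    if yaw is not None: o=-((yaw-y0+90)%180-90)/6
    print("move",np.round(d,1),"roll",round(o,2),"| yaw now",round(y0,1),"j6",round(s["joints"][5],2),"pos",np.round(s["eef_pos"],1),"t",round(s["time_s"],1),"grip",round(s["grip_width"],3),"F",np.round(s["force"],1))
E
python3 - <<'E'
from h import *
t,s=eyes.capture("top"),eyes.capture("side")
for nm,a,b,z in(("bush",(357.3,210.),(255.5,281.4),94),("ring",(149.6,151.4),(245.6,103.4),64)):
    print(nm,tri(t,a,s,b),onz(t,a,z),onz(s,b,z))
    p=(onz(t,a,z)+onz(s,b,z))/2; go(p[0],p[1],180)
# roller/collar contours at z
E
```

```text
bush (array([ 476.24825968, -214.09470294,   94.54213685]), np.float64(2.1646861409334006)) [ 477.36407103 -214.43485063   94.        ] [ 475.27544611 -213.70217691   94.        ]
move [-132.9 -345.    59.2] roll 0 | yaw now -65.5 j6 -0.22 pos [ 217.3 -477.9  239.2] t 0.4 grip 0.997 F [-0.3  1.  -0.4]
ring (array([622.9559399 , 247.15806327,  64.43485348]), np.float64(0.0627946886315281)) [623.03116279 247.28849252  64.        ] [623.17296904 247.67789057  64.        ]
move [-492.3 -669.6   59.4] roll 0 | yaw now -65.5 j6 -0.22 pos [ 217.3 -477.9  239.2] t 0.4 grip 0.997 F [-0.3  1.  -0.4]
```

Call:
move_arm(rows=[[[-133, -345, 40, 0, 1], [-133, -345, 40, 0, 1], [-133, -345, 40, 0, 1], [-133, -345, 40, 0, 1], [-133, -345, 40, 0, 1], [-133, -345, 40, 0, 1], [-133, -345, 80, 0, 0], [-133, -345, 100, 0, 0], [-133, -345, 100, 0, 0], [-133, -345, 100, 0, 0], [-133, -345, 100, 0, 0]]], squeeze=40)

```text
time_s: 1.78
eef_pos: [476.6, -214.4, 140.3]
ee_rot: [0.0, 0.841, -0.541, 0.001]
force: [1.1, 0.7, 0.4]
grip_width: 0.5
```

Run:
```python
from h import *
go(476.3,-214,78)
t,s=eyes.capture("top"),eyes.capture("side")
cv2.imwrite("pics/s1.png",cv2.resize(s["color"][150:340,150:350],(800,760))[:600])
P=sense()["eef_pos"]; print(proj(s,P),proj(s,P-[0,0,8]))
```

```text
move [-0.6  0.2 62.3] roll 0 | yaw now -65.6 j6 0.5 pos [ 476.6 -214.4  140.3] t 1.8 grip 0.5 F [1.1 0.7 0.4]
[256.82659835 266.18081602] [256.73685799 268.9516702 ]
```

View pics/s1.png

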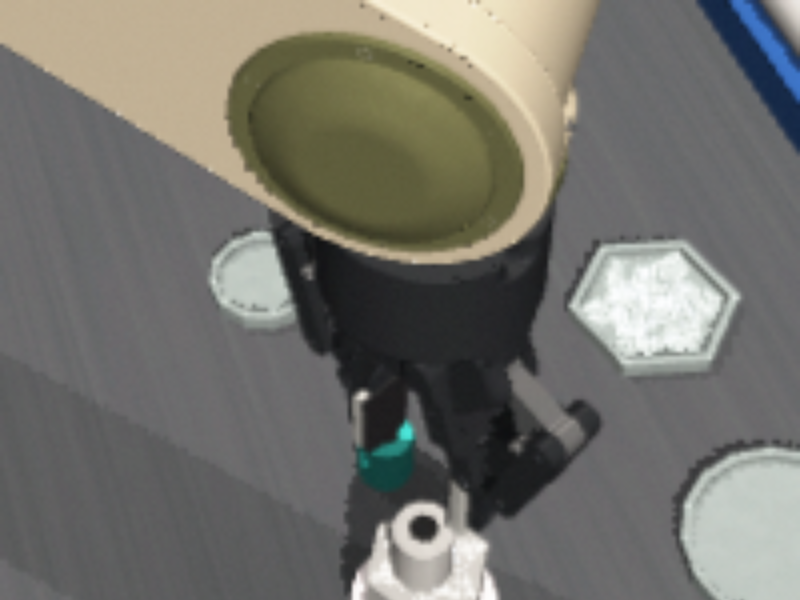

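The picture shows the open fingers above the pile with the bush at about (420,535) between them, so I'm going down.

Call:
move_arm(rows=[[[-0.5, 0, 30, 0, 0], [-0.5, 0, 50, 0, 0], [-0.5, 0, 62, 0, 0], [-0.5, 0, 62, 0, 0], [-0.5, 0, 62, 0, -1], [-0.5, 0, 62, 0, -1], [-0.5, 0, 62, 0, -1], [-0.5, 0, 62, 0, -1], [-0.5, 0, 62, 0, -1], [-0.5, 0, 62, 0, -1]]], squeeze=40)

```text
time_s: 3.12
eef_pos: [476.9, -214.2, 78.9]
ee_rot: [0.0, 0.841, -0.541, 0.002]
force: [-0.1, -0.6, 7.1]
grip_width: 0.285
```

Run:
```python
from h import *
go(469.2,-10.5,150)
s=eyes.capture("side")
cv2.imwrite("pics/s2.png",cv2.resize(s["color"][220:340,190:310],(600,600),interpolation=cv2.INTER_CUBIC))
```

```text
move [-188.4  -77.4  -71.5] roll 0 | yaw now -65.6 j6 0.5 pos [ 476.9 -214.2   78.9] t 3.1 grip 0.285 F [-0.1 -0.6  7.1]
```

View pics/s2.png

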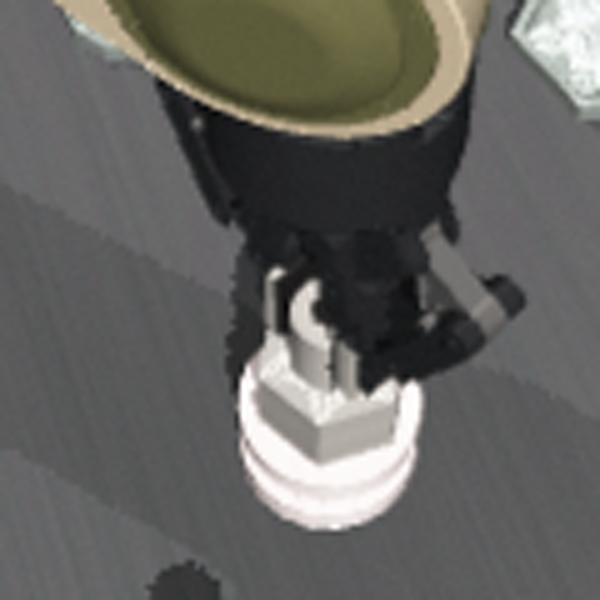

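The pads hold the bush and stand close to the collar top. I'll lift and check how far the tips sit below the bush.

Call:
move_arm(rows=[[[0, 0, -20, 0, -1], [0, 0, -72, 0, -1], [0, 0, -72, 0, -1], [-60, -25, -72, 0, -1], [-120, -50, -72, 0, -1], [-188.5, -77.5, -72, 0, -1], [-188.5, -77.5, -72, 0, -1], [-188.5, -77.5, -72, 0, -1], [-188.5, -77.5, -72, 0, -1]]])

```text
time_s: 4.3
eef_pos: [469.3, -11.7, 150.2]
ee_rot: [0.0, 0.84, -0.542, 0.002]
force: [-0.4, -0.2, -1.7]
grip_width: 0.288
```

Run:
```python
from h import *
go(469.2,-10.5,20)
s=eyes.capture("side");t=eyes.capture("top")
P=sense()["eef_pos"]; p=proj(s,P); print(p,proj(s,P-[0,0,8]),proj(s,P-[0,0,15]))
x,y=int(p[0])-50,int(p[1])-60
print(x,y)
cv2.imwrite("pics/s3.png",cv2.resize(s["color"][y:y+100,x:x+100],(600,600),interpolation=cv2.INTER_CUBIC))
for k in blobs(t,155,60,80):
    W=np.array([onz(t,q[0],64)[:2] for q in k]).astype(np.float32); (wc,ws,wa)=cv2.minAreaRect(W)
    if abs(wc[0]-480)<40 and abs(wc[1]+210)<40: print(wc,ws)
cv2.imwrite("pics/t3.png",cv2.resize(t["color"][185:235,325:375],(600,600),interpolation=cv2.INTER_CUBIC))
```

```text
move [ -1.5  -0.2 130.2] roll 0 | yaw now -65.6 j6 0.87 pos [469.3 -11.7 150.2] t 4.3 grip 0.288 F [-0.4 -0.2 -1.7]
[212.68212742 170.50034623] [212.9404287  173.60554213] [213.16324449 176.28414546]
162 110
(476.2834777832031, -210.20314025878906) (59.2122688293457, 62.80207061767578)
```

View pics/s3.png

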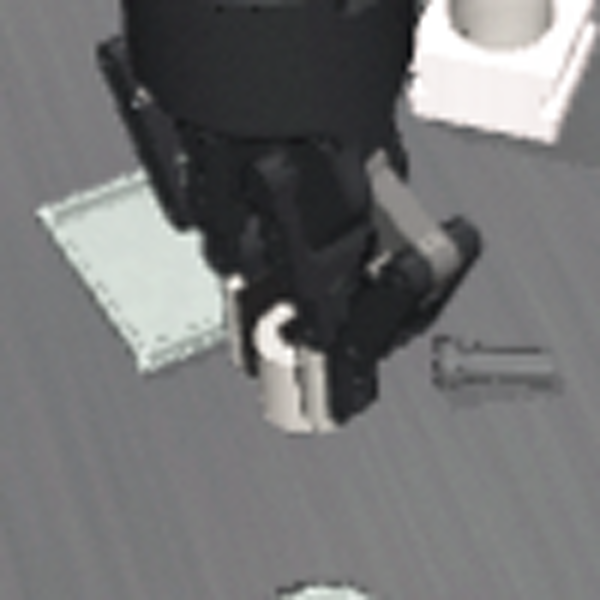

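View pics/t3.png

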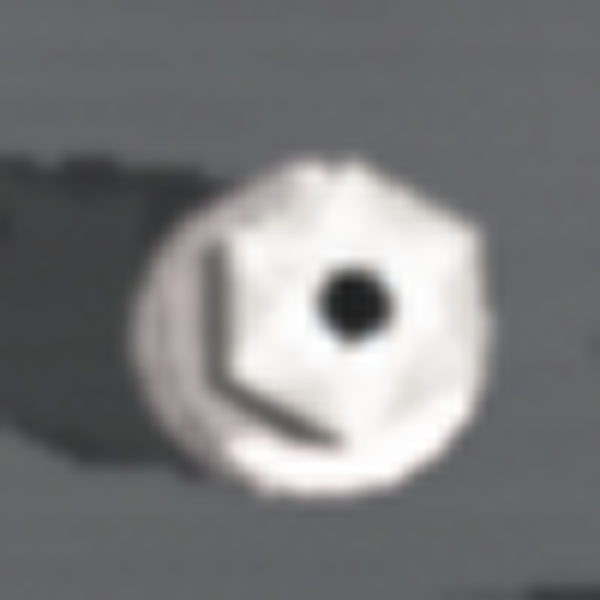

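The bush is held upright. In the top picture the collar bore is at crop (355,303) and the hexagon has vertical flats in the image.

Run:
```python
from h import *
s=eyes.capture("side");t=eyes.capture("top");P=sense()["eef_pos"];X=rot(sense()["ee_rot"]).apply([1,0,0]);Y=rot(sense()["ee_rot"]).apply([0,1,0])
for dz in(-4,-8,-12,-16): print(dz,[np.round((proj(s,P+X*a+Y*b+[0,0,dz])-[162,110])*6) for a in(13,-13) for b in (11,-11)])
# collar bore & hexagon top
p=np.array([355,303])/12+[325,185]-.5+1/24
print("bore",onz(t,p,64),"flat edge left/right", [onz(t,np.array(q)/12+[325,185],64)[:2] for q in((228,240),(235,385),(478,235),(478,360),(350,165))])
# side bore
im=s["color"].max(2); m=(im<90).astype(np.uint8); c0=proj(s,[476.2-1.7,-211,64]); print(c0)
x,y=int(c0[0])-7,int(c0[1])-7
n,l,st,ce=cv2.connectedComponentsWithStats(m[y:y+15,x:x+15]); print(st[1:],ce[1:]+[x,y],[onz(s,q+[x,y],64) for q in ce[1:]])
```

```text
-4 [array([305., 414.]), array([362., 376.]), array([247., 367.]), array([303., 330.])]
-8 [array([306., 423.]), array([362., 385.]), array([248., 377.]), array([304., 339.])]
-12 [array([307., 433.]), array([363., 394.]), array([249., 386.]), array([305., 349.])]
-16 [array([308., 442.]), array([363., 403.]), array([250., 395.]), array([306., 358.])]
bore [ 480.4592492  -214.62252538   64.        ] flat edge left/right [array([ 491.63898174, -192.47192373]), array([ 464.52133004, -192.46187084]), array([ 491.73850847, -239.25587203]), array([ 468.36650559, -237.94176235]), array([ 505.33822148, -216.01575927])]
[254.20883955 289.34150637]
[[ 6  5  8  7 50]] [[256.52 290.02]] [array([ 477.62942996, -213.43995304,   64.        ])]
```

Call:
move_arm(rows=[[[-1.5, 0, 60, 0, -1], [-1.5, 0, 110, 0, -1], [-1.5, 0, 122, 0, -1], [-1.5, 0, 128, 0, -1], [-1.5, 0, 130, 0, -1], [-1.5, 0, 130.5, 0, -1], [-1.5, 0, 131, 0, -1], [-1.5, 0, 131, 0, -1]]])

```text
time_s: 5.5
eef_pos: [469.2, -10.3, 19.7]
ee_rot: [0.0, 0.84, -0.542, 0.002]
force: [-0.1, -0.1, -0.1]
grip_width: 0.289
```

Run:
```python
from h import *
go(469.2,-10.5,19)
```

```text
move [0.2 0.1 0.7] roll 0 | yaw now -65.6 j6 0.88 pos [469.2 -10.3  19.7] t 5.5 grip 0.289 F [-0.1 -0.1 -0.1]
```

Released just above the floor: lower about 1 mm, open part way, then rise.

Call:
move_arm(rows=[[[0, 0, 1, 0, -1], [0, 0, 1, 0, -1], [0, 0, 1, 0, -0.1], [0, 0, 1, 0, -0.1], [0, 0, 1, 0, -0.1], [0, 0, -40, 0, 0], [0, 0, -100, 0, 0.5], [0, 0, -120, 0, 0.5], [0, 0, -120, 0, 0.5]]])

```text
time_s: 6.62
eef_pos: [469.4, -10.2, 140.7]
ee_rot: [-0.0, 0.84, -0.542, 0.003]
force: [0.3, 0.7, -1.1]
grip_width: 0.749
```

Run:
```python
from h import *
go(623.1,247.5,120,-20)
go(623.1,247.5,47)
s=eyes.capture("side");t=eyes.capture("top")
# block edges in top: contour corner analysis
for c,n in((t,"t"),(s,"s")):
  for k in blobs(c,155,60,80):
    W=np.array([onz(c,q[0],34)[:2] for q in k]).astype(np.float32); (wc,ws,wa)=cv2.minAreaRect(W)
    if abs(wc[0]-630)<40 and abs(wc[1]-250)<40:
        print(n,wc,ws,wa); e=cv2.approxPolyDP(W,4,True)[:,0]; print(np.round(e,1))
```

```text
move [-171.4 -246.2   20.9] roll -7.61 | yaw now -65.6 j6 0.87 pos [469.4 -10.2 140.7] t 6.6 grip 0.749 F [ 0.3  0.7 -1.1]
move [-171.8 -245.9   93.9] roll 0 | yaw now -65.6 j6 0.87 pos [469.4 -10.2 140.7] t 6.6 grip 0.749 F [ 0.3  0.7 -1.1]
t (625.2723999023438, 248.0260772705078) (74.8804931640625, 64.22997283935547) 53.98885726928711
[[670.6 260.8]
 [622.3 292.8]
 [580.3 235. ]
 [618.4 207.4]
 [630.4 205.2]]
s (624.5093994140625, 246.3816680908203) (125.74528503417969, 70.1705322265625) 56.394309997558594
[[635.9 310. ]
 [615.7 296.4]
 [608.8 247. ]
 [605.4 244.3]
 [603.7 276.4]
 [589.9 257.6]
 [571.9 211.1]
 [618.1 176.5]
 [655.6 230.2]
 [666.3 258. ]
 [655.3 270. ]
 [655.5 298.8]]
```

Call:
move_arm(rows=[[[-60, -80, 0, 0, 0.5], [-115, -165, 0, 0, 0.5], [-171.5, -246, 10, 0, 0.5], [-171.5, -246, 30, 0, 0.5], [-171.5, -246, 30, 0, 0.5], [-171.5, -246, 50, 0, 0.5], [-171.5, -246, 80, 0, 0.5], [-171.5, -246, 94, 0, 0.5], [-171.5, -246, 94, 0, 0.5], [-171.5, -246, 94, 0, 0.5]]])

```text
time_s: 7.98
eef_pos: [622.4, 247.6, 45.4]
ee_rot: [-0.0, 0.84, -0.542, 0.002]
force: [0.1, -0.2, 1.2]
grip_width: 0.75
```

Run:
```python
from h import *
go(623.1,247.5,47)
```

```text
move [ 0.4 -0.6 -1.6] roll 0 | yaw now -65.7 j6 1.35 pos [622.4 247.6  45.4] t 8.0 grip 0.75 F [ 0.1 -0.2  1.2]
```

Call:
move_arm(rows=[[[0, 0, 0, 0, 0], [0, 0, 0, 0, -1], [0, 0, 0, 0, -1], [0, 0, 0, 0, -1], [0, 0, 0, 0, -1], [0, 0, 0, 0, -1]]])

```text
time_s: 8.72
eef_pos: [623.0, 247.8, 46.9]
ee_rot: [-0.001, 0.84, -0.542, 0.002]
force: [-1.0, 0.2, 6.8]
grip_width: 0.494
```

Run:
```python
from h import *
go(635.5,74,125)
```

```text
move [163.7  59.9 -77.9] roll 0 | yaw now -65.7 j6 1.35 pos [623.  247.8  46.9] t 8.7 grip 0.494 F [-1.   0.2  6.8]
```

Call:
move_arm(rows=[[[0, 0, -30, 0, -1], [0, 0, -78, 0, -1], [0, 0, -78, 0, -1], [60, 20, -78, 0, -1], [115, 40, -78, 0, -1], [161, 60, -78, 0, -1], [161, 60, -78, 0, -1], [161, 60, -78, 0, -1]]])

```text
time_s: 9.72
eef_pos: [633.9, 77.0, 124.2]
ee_rot: [-0.001, 0.84, -0.542, 0.002]
force: [0.5, 0.7, -2.1]
grip_width: 0.488
```

Run:
```python
from h import *
go(637,76.5,40)
t=eyes.capture("top"); s=eyes.capture("side")
P=sense()["eef_pos"]; p=proj(s,P-[0,0,60]); x,y=int(p[0])-50,int(p[1])-60
q=proj(t,P); u,v=int(q[0])-40,int(q[1])-40
cv2.imwrite("pics/s4.png",np.hstack([cv2.resize(s["color"][y:y+100,x:x+100],(400,400)),cv2.resize(t["color"][v-5:v+80,u-5:u+80],(400,400))]))
```

```text
move [ 1.5 -2.3 84.3] roll 0 | yaw now -65.7 j6 1.08 pos [633.9  77.  124.2] t 9.7 grip 0.488 F [ 0.5  0.7 -2.1]
```

View pics/s4.png

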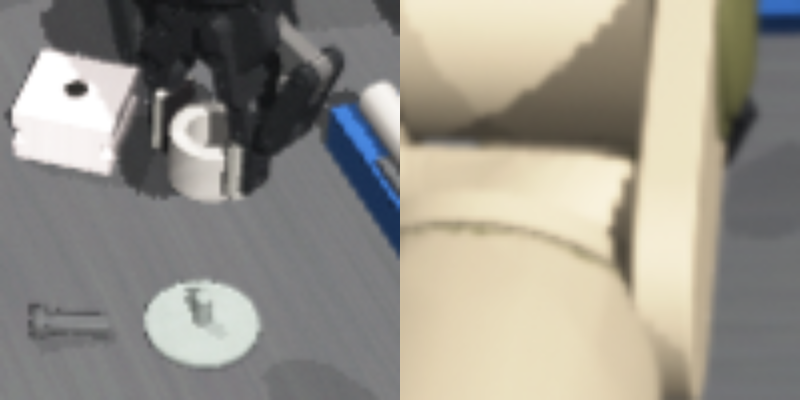

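The ring is held upright above the disc, whose post is at (203,310). I'm lowering it over the post.

Call:
move_arm(rows=[[[1.5, -2.5, 40, 0, -1], [1.5, -2.5, 70, 0, -1], [1.5, -2.5, 80, 0, -1], [1.5, -2.5, 85, 0, -1], [1.5, -2.5, 90, 0, -1], [1.5, -2.5, 95, 0, -1], [1.5, -2.5, 95, 0, -1]]])

```text
time_s: 10.7
eef_pos: [637.2, 77.4, 29.5]
ee_rot: [-0.001, 0.841, -0.541, 0.002]
force: [-1.1, -0.4, -2.2]
grip_width: 0.493
```

Run:
```python
from h import *
go(637,76.5,17)
```

```text
move [ 0.7  0.6 12.5] roll 0 | yaw now -65.6 j6 1.08 pos [637.2  77.4  29.5] t 10.7 grip 0.493 F [-1.1 -0.4 -2.2]
```

Call:
move_arm(rows=[[[0.5, 0, 6, 0, -1], [0.5, 0, 11, 0, -1], [0.5, 0, 12.5, 0, -1], [0.5, 0, 12.5, 0, -1], [0.5, 0, 12.5, 0, 0.4], [0.5, 0, 12.5, 0, 0.4], [0.5, 0, 12.5, 0, 0.4], [0.5, 0, -30, 0, 0.4], [0.5, 0, -90, 0, 0.4], [0.5, 0, -110, 0, 0.4], [0.5, 0, -110, 0, 0.4]]])

```text
time_s: 12.08
eef_pos: [637.6, 77.0, 141.0]
ee_rot: [-0.002, 0.841, -0.541, 0.003]
force: [-0.2, 0.1, -0.3]
grip_width: 0.7
```

Run:
```python
from h import *
go(479,-214,120,-90)
go(479,-214,49)
```

```text
move [199.2 264.9  20. ] roll 4.07 | yaw now -65.6 j6 1.08 pos [637.6  77.  141. ] t 12.1 grip 0.7 F [-0.2  0.1 -0.3]
move [199.  265.4  91. ] roll 0 | yaw now -65.6 j6 1.08 pos [637.6  77.  141. ] t 12.1 grip 0.7 F [-0.2  0.1 -0.3]
```

Call:
move_arm(rows=[[[40, 53, 0, 1.4, 0.7], [80, 106, 0, 2.8, 0.7], [120, 159, 0, 4.2, 0.7], [160, 212, 0, 4.2, 0.7], [199, 265, 20, 4.2, 0.7], [199, 265, 20, 4.2, 0.7], [199, 265, 20, 4.2, 0.7], [199, 265, 60, 4.2, 0.7], [199, 265, 85, 4.2, 0.7], [199, 265, 91.5, 4.2, 0.7], [199, 265, 91.5, 4.2, 0.7], [199, 265, 91.5, 4.2, 0.7]]])

```text
time_s: 13.58
eef_pos: [479.9, -213.9, 49.5]
ee_rot: [0.003, -0.702, 0.712, -0.004]
force: [-0.7, -0.2, -0.0]
grip_width: 0.85
```

Run:
```python
from h import *
go(479,-214,49,-91)
```

```text
move [0.1 0.9 0.5] roll 0.04 | yaw now -90.7 j6 0.94 pos [ 479.9 -213.9   49.5] t 13.6 grip 0.85 F [-0.7 -0.2 -0. ]
```

Call:
move_arm(rows=[[[0, 0, 0, 0, 0.3], [0, 0, 0, 0, -1], [0, 0, 0, 0, -1], [0, 0, 0, 0, -1], [0, 0, 0, 0, -1], [0, 0, 0, 0, -1], [0, 0, 0, 0, -1]]])

```text
time_s: 14.45
eef_pos: [480.3, -214.1, 50.4]
ee_rot: [0.003, -0.702, 0.712, -0.004]
force: [0.1, 2.8, 5.6]
grip_width: 0.528
```

Run:
```python
from h import *
go(646,-91.3,125)
```

```text
move [-124.8 -164.8  -73.2] roll 0 | yaw now -90.8 j6 0.94 pos [ 480.3 -214.1   50.4] t 14.4 grip 0.528 F [0.1 2.8 5.6]
```

Call:
move_arm(rows=[[[0, 0, -20, 0, -1], [0, 0, -70, 0, -1], [0, 0, -73, 0, -1], [-40, -50, -73, 0, -1], [-80, -100, -73, 0, -1], [-125, -165, -73, 0, -1], [-125, -165, -73, 0, -1], [-125, -165, -73, 0, -1], [-125, -165, -73, 0, -1]]], squeeze=60)

```text
time_s: 15.58
eef_pos: [645.2, -91.7, 123.9]
ee_rot: [0.002, -0.702, 0.712, -0.004]
force: [-0.0, 0.1, -2.7]
grip_width: 0.526
```

Run:
```python
from h import *
go(646,-91.3,20.5)
s=eyes.capture("side")
cv2.imwrite("pics/s5.png",cv2.resize(s["color"][140:340,190:390],(600,600)))
```

```text
move [-6.000e-01  1.000e-01  1.034e+02] roll 0 | yaw now -90.8 j6 1.26 pos [645.2 -91.7 123.9] t 15.6 grip 0.526 F [-0.   0.1 -2.7]
```

View pics/s5.png

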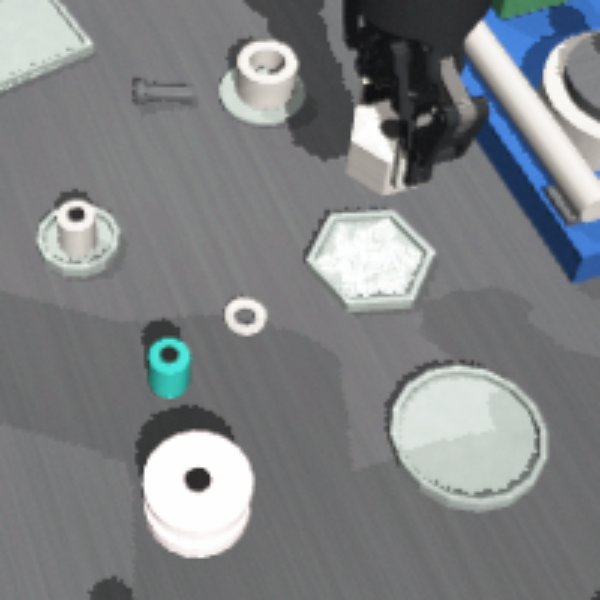

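The bush sits in its tray at (78,240) and the ring over its post at (265,80). The roller stands alone at (198,490), and the collar is held upright.

Call:
move_arm(rows=[[[-0.5, 0, 45, 0, -1], [-0.5, 0, 80, 0, -1], [-0.5, 0, 92, 0, -1], [-0.5, 0, 99, 0, -1], [-0.5, 0, 102.5, 0, -1], [-0.5, 0, 102.5, 0, -1], [-0.5, 0, 102.5, 0, -1], [-0.5, 0, 102.5, 0, -1]]])

```text
time_s: 16.62
eef_pos: [646.4, -91.6, 22.2]
ee_rot: [0.003, -0.702, 0.712, -0.004]
force: [-0.2, -0.4, -3.4]
grip_width: 0.52
```

Run:
```python
from h import *
go(646,-91.3,20)
s=eyes.capture("side");t=eyes.capture("top")
for c,n in((t,"t"),(s,"s")):
  for k in blobs(c,155,60,80):
    W=np.array([onz(c,q[0],34)[:2] for q in k]).astype(np.float32); (wc,ws,wa)=cv2.minAreaRect(W)
    if abs(wc[0]-480)<40 and abs(wc[1]+210)<40: print(n,wc,ws,wa)
    if abs(wc[0]-630)<60 and abs(wc[1]-250)<60: print("block",n,wc,ws,wa,np.round(cv2.approxPolyDP(W,5,True)[:,0],1).tolist())
  im=c["color"].max(2); p=proj(c,[478,-214,34]); x,y=int(p[0])-7,int(p[1])-7
  nn,l,st,ce=cv2.connectedComponentsWithStats((im[y:y+15,x:x+15]<100).astype(np.uint8)); print("roller bore",[(a[4],np.round(onz(c,q+[x,y],34)[:2],1)) for a,q in zip(st[1:],ce[1:])])
  p=proj(c,[628,252,34]); x,y=int(p[0])-8,int(p[1])-8
  nn,l,st,ce=cv2.connectedComponentsWithStats((im[y:y+17,x:x+17]<100).astype(np.uint8)); print("block bore",[(a[4],np.round(onz(c,q+[x,y],34)[:2],1)) for a,q in zip(st[1:],ce[1:])])
```

```text
move [-0.3  0.4  2.2] roll 0 | yaw now -90.8 j6 1.26 pos [646.4 -91.6  22.2] t 16.6 grip 0.52 F [-0.2 -0.4 -3.4]
t (478.1136169433594, -215.302734375) (62.849029541015625, 60.28499221801758) 88.96902465820312
block t (627.653564453125, 252.0477294921875) (59.14579391479492, 59.451290130615234) 53.76570129394531 [[668.0999755859375, 258.29998779296875], [619.9000244140625, 290.29998779296875], [587.7000122070312, 246.89999389648438], [633.0, 212.39999389648438]]
roller bore [(np.int32(19), array([ 478.5, -215.6]))]
block bore [(np.int32(24), array([628.2, 252.6]))]
s (472.1694641113281, -221.29690551757812) (76.27253723144531, 61.679386138916016) 59.58123779296875
roller bore [(np.int32(50), array([ 476. , -214.2]))]
block bore [(np.int32(2), array([634.5, 224.3]))]
```

Call:
move_arm(rows=[[[-0.3, 0.3, 2, 0, -1], [-0.3, 0.3, 2.5, 0, -1], [-0.3, 0.3, 2.5, 0, -1], [-0.3, 0.3, 2.5, 0, 0.5], [-0.3, 0.3, 2.5, 0, 0.5], [-0.3, 0.3, 2.5, 0, 0.5], [-0.3, 0.3, -30, 0, 0.6], [-0.3, 0.3, -80, 0, 1], [-0.3, 0.3, -110, 0, 1], [-0.3, 0.3, -110, 0, 1]]])

```text
time_s: 17.98
eef_pos: [646.0, -91.3, 134.6]
ee_rot: [0.004, -0.702, 0.712, -0.006]
force: [0.4, 0.0, 0.3]
grip_width: 1.001
```

Run:
```python
from h import *
go(477.3,-214.9,70,-40)
```

```text
move [125.7 167.8  62.7] roll -8.47 | yaw now -90.8 j6 1.26 pos [646.  -91.3 134.6] t 18.0 grip 1.001 F [0.4 0.  0.3]
```

Call:
move_arm(rows=[[[30, 40, 0, -1.7, 1], [60, 80, 0, -3.4, 1], [95, 125, 0, -5.1, 1], [125.5, 168, 0, -6.8, 1], [125.5, 168, 30, -8.5, 1], [125.5, 168, 62, -8.5, 1], [125.5, 168, 62, -8.5, 1], [125.5, 168, 62, -8.5, 1], [125.5, 168, 62, -8.5, 1]]])

```text
time_s: 19.1
eef_pos: [477.6, -214.9, 71.7]
ee_rot: [-0.0, 0.94, -0.34, 0.008]
force: [0.2, -0.3, 0.5]
grip_width: 0.998
```

Run:
```python
from h import *
go(477.3,-214.9,14,-40)
```

```text
move [-1.1  0.6 57.7] roll 0.03 | yaw now -39.8 j6 0.04 pos [ 477.6 -214.9   71.7] t 19.1 grip 0.998 F [ 0.2 -0.3  0.5]
```

Call:
move_arm(rows=[[[-0.8, 0.3, 30, 0, 1], [-0.8, 0.3, 50, 0, 1], [-0.8, 0.3, 57, 0, 1], [-0.8, 0.3, 58, 0, 1], [-0.8, 0.3, 58, 0, 0.6], [-0.8, 0.3, 58, 0, -1], [-0.8, 0.3, 58, 0, -1], [-0.8, 0.3, 58, 0, -1], [-0.8, 0.3, 58, 0, -1], [-0.8, 0.3, 58, 0, -1]]])

```text
time_s: 20.35
eef_pos: [478.0, -215.0, 15.0]
ee_rot: [-0.0, 0.94, -0.34, 0.009]
force: [-3.1, 1.8, 8.1]
grip_width: 0.705
```

Run:
```python
from h import *
go(645.5,-230,90)
s=eyes.capture("side")
cv2.imwrite("pics/s6.png",cv2.resize(s["color"][200:350,190:340],(600,600)))
```

```text
move [139.5 -96.1 -72.2] roll 0 | yaw now -39.8 j6 0.04 pos [ 478. -215.   15.] t 20.4 grip 0.705 F [-3.1  1.8  8.1]
```

View pics/s6.png

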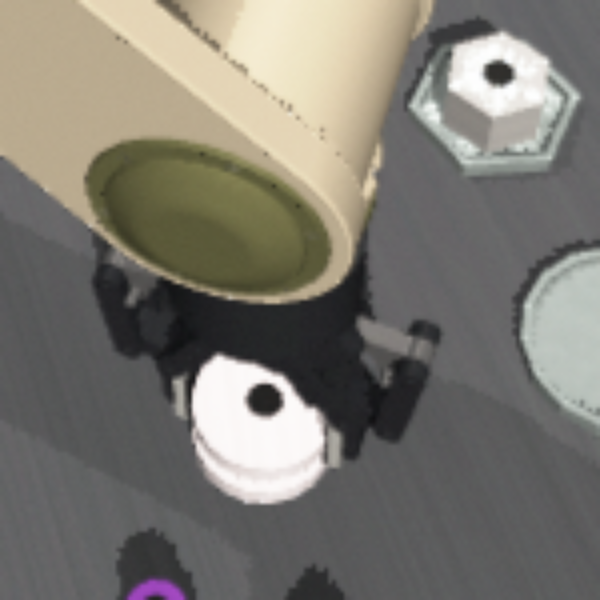

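The collar lies in its tray at (495,100), and the pads hold the roller on both sides (bore at (265,400)). Lifting to the large tray.

Call:
move_arm(rows=[[[0, 0, -10, 0, -1], [0, 0, -30, 0, -1], [0, 0, -72, 0, -1], [45, -30, -72, 0, -1], [90, -60, -72, 0, -1], [139.5, -96, -72, 0, -1], [139.5, -96, -72, 0, -1], [139.5, -96, -72, 0, -1], [139.5, -96, -72, 0, -1]]], squeeze=70)

```text
time_s: 21.52
eef_pos: [644.6, -230.2, 90.4]
ee_rot: [-0.0, 0.94, -0.341, 0.008]
force: [-0.8, -0.6, -1.7]
grip_width: 0.698
```

Run:
```python
from h import *
go(645.5,-230,19)
```

```text
move [-0.5 -0.3 71.4] roll 0 | yaw now -39.8 j6 0.18 pos [ 644.6 -230.2   90.4] t 21.5 grip 0.698 F [-0.8 -0.6 -1.7]
```

Call:
move_arm(rows=[[[0.4, -0.8, 35, 0, -1], [0.4, -0.8, 55, 0, -1], [0.4, -0.8, 64, 0, -1], [0.4, -0.8, 69, 0, -1], [0.4, -0.8, 71, 0, -1], [0.4, -0.8, 72, 0, -1], [0.4, -0.8, 72, 0, -1]]])

```text
time_s: 22.4
eef_pos: [646.8, -230.4, 19.2]
ee_rot: [-0.0, 0.94, -0.34, 0.009]
force: [-1.8, 0.0, 1.5]
grip_width: 0.699
```

Run:
```python
from h import *
go(645.5,-230,19)
```

```text
move [-1.2  0.5  0.2] roll 0 | yaw now -39.8 j6 0.18 pos [ 646.8 -230.4   19.2] t 22.4 grip 0.699 F [-1.8  0.   1.5]
```

Call:
move_arm(rows=[[[0, 0, 0.3, 0, -1], [0, 0, 0.3, 0, 0.8], [0, 0, 0.3, 0, 0.8], [0, 0, 0.3, 0, 0.8], [0, 0, -20, 0, 0.8], [0, 0, -70, 0, 1], [0, 0, -120, 0, 1], [0, 0, -120, 0, 1], [0, 0, -120, 0, 1]]])

```text
time_s: 23.52
eef_pos: [644.6, -229.5, 139.4]
ee_rot: [-0.0, 0.94, -0.34, 0.009]
force: [-0.1, -0.0, -1.0]
grip_width: 0.996
```

Run:
```python
from h import *
go(627.2,252,80,53.5)
```

```text
move [-322.6 -358.4   56.3] roll 14.45 | yaw now -39.8 j6 0.18 pos [ 644.6 -229.5  139.4] t 23.5 grip 0.996 F [-0.1 -0.  -1. ]
```

Call:
move_arm(rows=[[[-32, -36, 0, -1.6, 1], [-64, -72, 0, -3.1, 1], [-96, -108, 0, -4.7, 1], [-128, -144, 0, -6.2, 1], [-160, -180, 0, -7.8, 1], [-193, -215, 0, -9.3, 1], [-225, -250, 0, -10.9, 1], [-258, -287, 0, -12.4, 1], [-290, -322, 0, -14, 1], [-322.5, -358.5, 0, -15.55, 1], [-322.5, -358.5, 30, -15.55, 1], [-322.5, -358.5, 50, -15.55, 1]]])

```text
time_s: 25.02
eef_pos: [626.2, 252.1, 83.5]
ee_rot: [0.006, 0.893, 0.45, 0.004]
force: [-0.3, -0.4, 0.2]
grip_width: 0.996
```

Run:
```python
from h import *
go(627.2,252,14,53.5)
```

```text
move [ 0.4 -0.1 69.5] roll 0.0 | yaw now 53.5 j6 -0.72 pos [626.2 252.1  83.5] t 25.0 grip 0.996 F [-0.3 -0.4  0.2]
```

Call:
move_arm(rows=[[[0.4, 0, 30, 0, 1], [0.4, 0, 55, 0, 1], [0.4, 0, 67, 0, 1], [0.4, 0, 69.5, 0, 1], [0.4, 0, 69.5, 0, 0.6], [0.4, 0, 69.5, 0, -1], [0.4, 0, 69.5, 0, -1], [0.4, 0, 69.5, 0, -1], [0.4, 0, 69.5, 0, -1], [0.4, 0, 69.5, 0, -1]]])

```text
time_s: 26.28
eef_pos: [628.0, 252.0, 15.6]
ee_rot: [0.006, 0.893, 0.45, 0.005]
force: [-1.2, -0.4, 6.7]
grip_width: 0.688
```

Run:
```python
from h import *
go(481,193.5,85,11.5)
```

```text
move [-134.2  -82.3  -71.3] roll 7.0 | yaw now 53.5 j6 -0.72 pos [628.  252.   15.6] t 26.3 grip 0.688 F [-1.2 -0.4  6.7]
```

Call:
move_arm(rows=[[[0, 0, -10, 0, -1], [0, 0, -30, 0, -1], [0, 0, -71, 0, -1], [-30, -18, -71, 1.4, -1], [-60, -36, -71, 2.8, -1], [-90, -55, -71, 4.2, -1], [-115, -70, -71, 5.6, -1], [-134, -82.5, -71, 7, -1], [-134, -82.5, -71, 7, -1], [-134, -82.5, -71, 7, -1], [-134, -82.5, -71, 7, -1]]])

```text
time_s: 27.65
eef_pos: [481.6, 194.0, 84.9]
ee_rot: [0.004, 0.995, 0.101, 0.008]
force: [-0.0, -0.3, -2.7]
grip_width: 0.687
```

Run:
```python
from h import *
go(481,193.5,19.6,11.5)
```

```text
move [-1.7 -0.3 65.3] roll 0.01 | yaw now 11.6 j6 -0.03 pos [481.6 194.   84.9] t 27.6 grip 0.687 F [-0.  -0.3 -2.7]
```

Call:
move_arm(rows=[[[-1, 0, 30, 0, -1], [-1, 0, 50, 0, -1], [-1, 0, 59, 0, -1], [-1, 0, 63, 0, -1], [-1, 0, 65, 0, -1], [-1, 0, 65.5, 0, -1], [-1, 0, 65.5, 0, -1]]])

```text
time_s: 28.52
eef_pos: [482.0, 193.5, 20.0]
ee_rot: [0.004, 0.995, 0.101, 0.008]
force: [0.1, 0.4, -1.0]
grip_width: 0.686
```

Run:
```python
from h import *
go(481,193.5,19.6,11.5)
```

```text
move [-1.  -0.3  0.3] roll 0.02 | yaw now 11.6 j6 -0.03 pos [482.  193.5  20. ] t 28.5 grip 0.686 F [ 0.1  0.4 -1. ]
```

Call:
move_arm(rows=[[[0, 0, 0.7, 0, -1], [0, 0, 0.7, 0, -1], [0, 0, 0.7, 0, 0.8], [0, 0, 0.7, 0, 0.8], [0, 0, 0.7, 0, 0.8], [0, 0, -20, 0, 0.8], [0, 0, -70, 0, 1], [0, 0, -120, 0, 1], [0, 0, -160, 0, 1], [0, 0, -160, 0, 1], [0, 0, -160, 0, 1]]])

```text
time_s: 29.9
eef_pos: [478.9, 194.4, 179.0]
ee_rot: [0.004, 0.995, 0.101, 0.008]
force: [-0.2, -0.0, -1.3]
grip_width: 0.997
```

Run:
```python
from h import *
go(350,0,250)
```

```text
move [-164.3  165.2  -71.7] roll 0 | yaw now 11.6 j6 -0.04 pos [478.9 194.4 179. ] t 29.9 grip 0.997 F [-0.2 -0.  -1.3]
```

Moving the arm clear of the camera views for the check.

Call:
move_arm(rows=[[[-40, 40, -70, 0, 1], [-80, 80, -70, 0, 1], [-120, 120, -70, 0, 1], [-164, 165, -70, 0, 1], [-164, 165, -70, 0, 1], [-164, 165, -70, 0, 1], [-164, 165, -70, 0, 1]]])

```text
time_s: 30.78
eef_pos: [350.7, 1.1, 247.8]
ee_rot: [0.004, 0.995, 0.102, 0.007]
force: [-0.5, -0.3, -0.3]
grip_width: 0.999
```

Run:
```python
from h import *
T={"block":((481,193.5),38),"roller":((645.5,-230),38),"hex":((646,-91.3),34),"ring":((637,76.5),34),"bush":((469.2,-10.5),34)}
t,s=eyes.capture("top"),eyes.capture("side")
for n,(xy,z) in T.items():
    for c in(t,s):
        p=proj(c,[*xy,z]); x,y=int(p[0])-9,int(p[1])-9
        m=(c["color"][y:y+19,x:x+19].max(2)<110).astype(np.uint8); _,_,st,ce=cv2.connectedComponentsWithStats(m)
        print(n,[(a[4],np.round(onz(c,q+[x,y],z)[:2]-xy,1)) for a,q in zip(st[1:],ce[1:]) if a[4]>3])
cv2.imwrite("pics/f.png",np.vstack([cv2.resize(t["color"][110:260,120:400],(560,300)),cv2.resize(s["color"][90:330,140:400],(325,300))[:, :325].copy() if 0 else cv2.copyMakeBorder(cv2.resize(s["color"][90:330,140:400],(325,300)),0,0,0,235,cv2.BORDER_CONSTANT)]))
```

```text
block [(np.int32(18), array([2.3, 1.2]))]
block [(np.int32(17), array([-0.5,  2.5]))]
roller [(np.int32(16), array([ 1.9, -1.2]))]
roller [(np.int32(44), array([-0.5,  0.1]))]
hex [(np.int32(16), array([-0.3, -0.6])), (np.int32(8), array([-19.7,  19.8]))]
hex [(np.int32(8), array([-4.2, 26.2])), (np.int32(28), array([-2.8,  0.3]))]
ring [(np.int32(4), array([18.9, 21.3])), (np.int32(21), array([8.5, 0.9]))]
ring [(np.int32(14), array([-8.6, 24.1])), (np.int32(8), array([ 6.5, -6.8]))]
bush [(np.int32(8), array([ 0.8, -0.9]))]
bush [(np.int32(32), array([-0.5, 15.7])), (np.int32(17), array([-1.4,  0.5]))]
```

View pics/f.png

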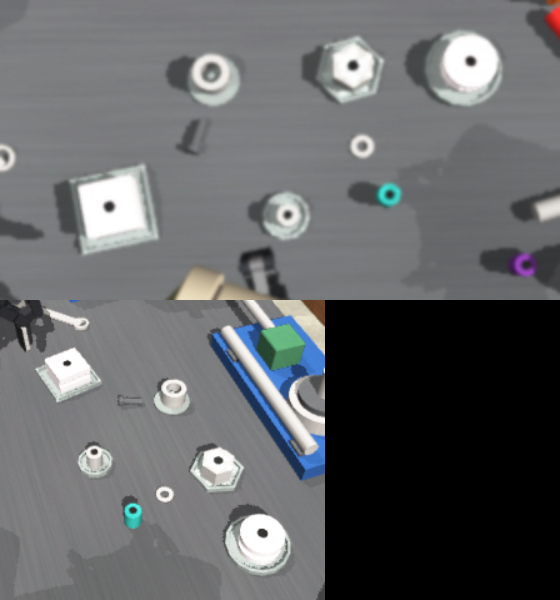

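All five parts sit flat in their places. Block, roller, collar and bush bores are within about 3 mm of the tray centres in both views. The ring's dark spot is bore shadow, so I judged the ring by its outline, which fits its disc after allowing for parallax.

Run:
```python
from rig import ctrl
print(ctrl.finish_job())
```

```text
the job is handed in; nothing more can be done
None
```

All five parts are put away and the job is handed in, at about 31 s of the 102 s allowed. I set each part down at floor height: bush, ring, collar, roller, then block. The contact forces I read after each move stayed below about 9 N.

- **Block, roller, collar and bush:** the final pictures show them upright. Their bores measured within about 3 mm of the tray centres in both camera views.
- **Ring:** the numeric check failed. It picked up the shadow in the bore and read 8–9 mm off in both views, which disagree with each other on direction. I judged the ring by eye from its outline instead: it is over the post and within about 2 mm of the disc centre after allowing for parallax. The post also limits how far off it can be to about 8 mm, inside the 10 mm limit.
- **Camera disagreement:** the two cameras differ by about 3–4 mm, so I used the average of the two.

The turquoise and purple look-alikes were left alone.

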